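# Steady the rocking cartridge stand with its screw foot

## Task

The bamboo stand that carries the charcoal cartridge organizer rocks, because the foot under its orange knob hangs clear of the cork coaster below it. Screw that foot down with the knob until the stand sits firmly on all four feet and no longer rocks, without overscrewing so that another foot lifts. Leave the stand where it is, the tin on it, and everything else on the shelf undisturbed.

Things in the scene. Friction and masses are not known exactly. Their poses are not given: they have to be found in the camera images.
- knob_mid (a point): Centre of the orange ribbed screw knob, half-way up on its upright axis: round, 52 mm across (56 mm over its look-only ribs), 32 mm tall, its top 16 mm above this point, its underside 3 mm above the deck. The point is fixed to the stand and has the stand's axes. The knob can be gripped at any angle and pressed on from above.
- deck_mid (a point): Centre of the top of the loose stand's bamboo deck: 290 mm along its x, 200 along its y, z up, top 36 mm above the shelf; about 2.4 kg. The organizer with its clipped-in cartridges covers x +5 to +135, to 100 mm above the deck; knob axis at x -120, y -80 mm. It starts level on three feet; some 2 to 3 N down on the knob rocks it until the screw foot meets the coaster; let go, it rocks back.
- screw_foot: Adjustable foot below the knob, on its axis: rubber disc 30 mm across, 6 mm thick, origin at the centre of its underside. It starts 1.5 to 7 mm above the cork coaster; how far is not given. It is springy, about 4 N per mm. From first touch about 2.5 mm of travel (1.3 rad of knob) can be wound on before another foot lifts; near half of that is best.
- foot_knob_side: Plain rubber foot, 26 mm across, 18 mm tall, at the other corner of the knob's end of the stand (stand x -120, y +80 mm); origin at the centre of its underside. It lifts first if the screw foot is wound too far.
- foot_far: Plain rubber foot, the same, at the corner diagonally across from the knob (stand x +120, y +80 mm); origin at the centre of its underside.
- foot_org_side: Plain rubber foot, the same, at stand x +120, y -80 mm; origin at the centre of its underside.
- tin_mid (a point): Chrome tin, 57 mm across and 42 mm tall, loose on the deck beside the knob, 120 to 145 mm from the knob's axis; the point is its centre. Leave it.
- mug_mid (a point): Blue mug, 80 mm across and 92 mm tall, handle to its +y, standing beside the stand; the point is its centre. Leave it.
- ink_mid (a point): Amber bottle, 52 mm across and 105 mm tall, beyond the organizer's end of the stand; the point is its centre. Leave it.
- book_mid (a point): Red book lying flat, 155 x 215 x 28 mm; the point is its centre. Leave it.
- spare_mid (a point): Teal spare cartridge lying flat, 90 x 52 x 28 mm; the point is its centre. Leave it.
- knob (a joint): Turn of the knob (rad), 0 at its upper stop to 6; starts at 0 to 0.6 and grows clockwise seen from above. Clockwise pushes the rubber foot below it down by 1.9 mm per radian (12 mm a turn), counter-clockwise draws it up; the knob itself stays at its height on the stand. Steady friction about 0.08 N m; it stays where it is left.
Mind the look-alikes: they are no part of the job. There is more than one size of the part that bears tin_mid; the job needs the largest.

How it is judged:
By the outcome, as a careful person would: the job done as asked, in the order asked, and still so for the second after the job is handed in, with the robot touching nothing.
It also fails if it takes over 58 s, if anything falls off the work surface, if the arm or the gripper's body presses on something with over 40 N, if the wrist force passes 120 N, or if a joint passes its speed limit or range.

## Robot

A 7-joint arm with a two-finger parallel gripper is mounted at the origin on the work surface. World frame = base frame: x ahead of the robot, y to its left, z up, the work surface at z = 0. Lengths are in m, angles in rad, forces in N, time in s.
With the tool pointing down it reaches from about 0.4 to 0.875 m from the base axis. Payload 19.3 kg.
Tool frame: the origin (TCP) lies midway between the tips of the shut fingers; the grasp point (between the pads) lies bot.tcp_to_grasp behind it (bot.tcp_to_grasp is the distance from the TCP to the grasp point, in m); z points along the fingers, y is the line along which they close (so a half turn about z gives the same grasp; the last joint's range is limited). The gripper opens to 85 mm and grips with 20 to 120 N. Pads are 22 mm wide; open, the fingers measure 114 mm over their backs; the gripper's body (76 mm by 85 mm) begins 54 mm behind the grasp point. The pads swing forward as they close: fully open they stand 13 mm farther back than shut.
Start: joints at [1.114, 0.521, -0.036, 1.599, 0.021, 1.021, -0.113], TCP at [0.236, -0.579, 0.231] pointing down, gripper open.
Joint ranges: [-2.91, 2.91], [-0.3, 2.13], [-1.5, 1.42], [0.17, 2.43], [-1.26, 4.41], [0.16, 1.93], [-2.52, 2.52]. Speed limits (rad/s): [1.89, 1.89, 2.39, 2.39, 3.01, 3.01, 3.01].

## Interface

Orientations are given as [roll, pitch, yaw] about the fixed x, y, z axes, in that order (R = Rz(yaw) Ry(pitch) Rx(roll)).
In Python, from workcell import observe, imaging, bot gives the robot as it stands.
- The arm moves only by the tool send_rows, never from a script. Its argument "plan" is text: rows parted by semicolons, each of 7 numbers parted by spaces: the shift along the tool's x, y, z in m, then the turn, a rotation vector about the tool's x, y, z in degrees, then the finger opening in m, from 0 to 0.0854. In form: dx dy dz rx ry rz claw; .... A call has 1 to 10 rows; each row is the pose to reach, as a shift and turn from the pose commanded when the call began, along the tool's axes at that moment; what a row does not reach only later rows make up. A row lasts 1/12 s, in which the tool goes at most 41.7 mm and 7.16 degrees, less where a joint would pass 70% of its speed; a pose out of reach is approached as far as the arm can. A call with a gripper value outside its range is refused whole. The fingers move at their own pace and stop on an object; "grip_force" is the grip in N (left out, the last holds). Time passes only in rows, so rows that repeat a pose let the fingers close. It gives the time, the measured TCP pose, the force, the opening and the grip force at its end, in the units of the state.
- observe(): the state, without advancing time (a new reading comes with each control period).
- imaging.grab_frame(name): name is "scene" or "top" or "wrist"; returns a dict with "color" (384x512x3 uint8, red, green, blue), "fx", "fy", "cx", "cy" (pixels), "eye" and "orientation" of the camera in the world; the wrist camera has in their place "tool_from_camera" (4x4, takes a point from camera to tool coordinates, whose origin is the TCP and whose axes are the flange's). Camera axes: x right, y down, z forward; pixel columns grow to the right and rows downward; lengths in m; the calibration is good to about 2 mm. The wrist camera is an equidistant fisheye: a pixel r from the principal point sees the ray r / f radians off the axis. A picture is of the moment at which its call begins: read the wrist's pose just before it. There is no depth.
- bot.job_done(): hands the job in; it is judged then, once.
The state is a dict: "clock": time; "qpos": joint angles; "qd": joint speeds; "joint_efforts": joint torques, N m; "position": TCP position; "tool_rot": TCP orientation; "force": force on the tool from outside, world axes, zero at the start; "moment": the same for the moment, N m; "grip_width": finger opening in m; "finger_force": force on a finger pad.
Only numpy, scipy, OpenCV 4.12 (cv2) and the standard library are available. Lean on these libraries where they do the work, as an engineer would, in place of code of your own. Each camera call takes 0.05 s, during which the arm holds its last target. There are 200 camera calls.

## Working session

There is one attempt and no reset: what is moved stays moved. The work goes in short steps, Python scripts to look and compute and a tool call to move; the robot and the scene stay as the last step left them, time stands still between calls to the robot, and variables do not carry over. Pictures are saved under pics/ and viewed, at most 10 in all, crops included, and the job is handed in when it is done.

Besides the shell and the picture viewer there is one more tool, called as name(argument=value, ...) on one line, values as JSON. send_rows: Moves the arm, as the interface text tells. Its arguments: {"type":"object","properties":{"plan":{"type":"string"},"grip_force":{"type":"number"}},"required":["plan"]}

```bash
mkdir -p pics; cat > h.py <<'E'
import numpy as np, cv2
from workcell import observe, imaging, bot
def save(n,f): cv2.imwrite('pics/'+f,cv2.cvtColor(n,cv2.COLOR_RGB2BGR))
E
python3 - <<'E'
from h import *
o=observe();print(o,bot.tcp_to_grasp)
fs=[imaging.grab_frame(n) for n in("scene","top")]
for f in fs: print({k:v for k,v in f.items() if k!='color'})
import pickle;pickle.dump(fs,open('f.pkl','wb'))
save(fs[0]['color'],'scene.png');save(fs[1]['color'],'top.png')
E
```

```text
{'clock': 0.0, 'qpos': array([ 1.11380931,  0.52200888, -0.0363088 ,  1.59995605,  0.02120185,
        1.02109311, -0.1128162 ]), 'qd': array([-7.51705580e-05,  6.20355850e-04, -1.67115917e-04,  1.21891850e-03,
       -7.98381694e-04, -1.42728228e-03,  5.94496658e-04]), 'joint_efforts': array([-2.20046513e-04, -9.27111769e+01,  1.98063187e+00, -3.69933450e+01,
        1.79886434e-02,  8.05425108e-03,  5.67776840e-05]), 'position': array([ 0.23560003, -0.57855955,  0.23074774]), 'tool_rot': array([-3.14051571e+00,  8.64332694e-05,  3.86744778e-01]), 'force': array([-0.06295967, -0.67480588,  0.07398374]), 'moment': array([-0.02565213,  0.05696157, -0.00556214]), 'finger_force': 0.0, 'grip_width': 0.08534742928792853} 0.0187
{'fx': 380.4861252808472, 'fy': 380.4861252808472, 'cx': 255.7026496346229, 'cy': 189.79446607050733, 'eye': array([ 1.22654858, -0.02887567,  0.72442503]), 'orientation': array([-2.32223218, -0.00988587,  1.59310725])}
{'fx': 437.6086009583972, 'fy': 437.6086009583972, 'cx': 259.1281132715317, 'cy': 192.30907997348817, 'eye': array([ 0.47770214, -0.02809348,  1.42874642]), 'orientation': array([-3.09858974, -0.01273203, -1.55455049])}
```

View pics/scene.png

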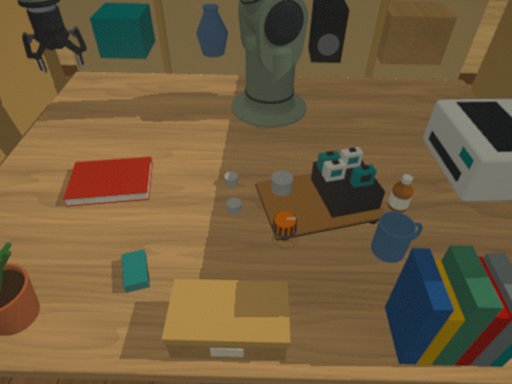

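View pics/top.png

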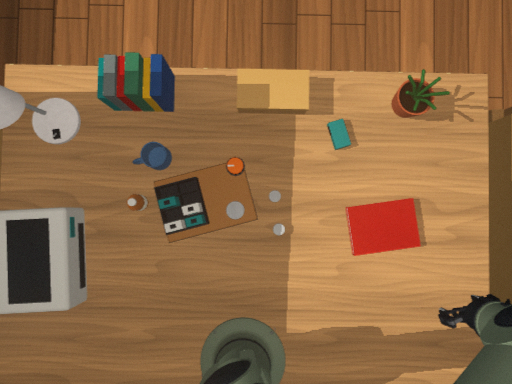

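The top view shows the knob at (235,166) and the large tin at (235,210); in the scene view the knob is at (285,220). The only orange candidates are the knob at (235,166), the red book at (383,227), the bottle cap at (136,202) and the pot at (413,97). I choose the knob, which is the one at the stand corner.

```bash
cat >> h.py <<'E'
from scipy.spatial.transform import Rotation as R
def ray(f,u,v):
    d=R.from_euler('xyz',f['orientation']).as_matrix()@[(u-f['cx'])/f['fx'],(v-f['cy'])/f['fy'],1]
    return np.array(f['eye']),d
def onz(f,u,v,z):
    e,d=ray(f,u,v); return e+d*(z-e[2])/d[2]
def orange(c):
    h=cv2.cvtColor(c,cv2.COLOR_RGB2HSV); m=cv2.inRange(h,(5,215,150),(14,255,255))
    n,l,s,ce=cv2.connectedComponentsWithStats(m); i=np.argsort(-s[1:,4])[:3]+1
    return [(s[k],ce[k]) for k in i]
E
python3 - <<'E'
from h import *
import pickle
fs=pickle.load(open('f.pkl','rb'))
for f in fs:
    for s,c in orange(f['color']): print(s,c,onz(f,*c,.068))
t=fs[1]; print('tin',onz(t,235,210,.078),'corners',onz(t,239,160,.036),onz(t,257,217,.036))
save(np.hstack([cv2.resize(t['color'][130:250,140:300],(480,360)),cv2.resize(fs[0]['color'][170:260,230:310],(320,360))]),'crop.png')
E
```

```text
[276 212  19  15 180] [283.71666667 219.23888889] [0.62252952 0.02960325 0.068     ]
[131 158  19  16  81] [140.90123457 164.38271605] [ 0.43336056 -0.35117977  0.068     ]
[ 69 186  10  11  28] [ 72.53571429 190.17857143] [ 0.54045913 -0.49703868  0.068     ]
[228 158  15  16 152] [235.05921053 164.91447368] [0.62077953 0.03198614 0.068     ]
tin [0.48028068 0.02913179 0.078     ] corners [0.64011712 0.0211146  0.036     ] [ 0.45927465 -0.03936425  0.036     ]
```

View pics/crop.png

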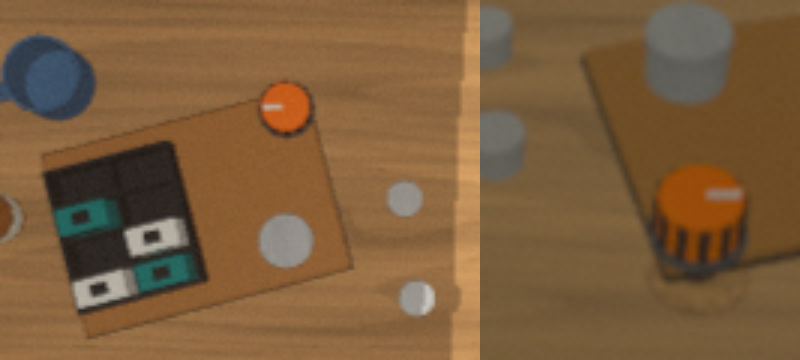

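The crop confirms it: the orange ribbed knob with a white pointer is at the stand corner, around (0.62, 0.031), with the large tin about 0.14 m from it. Next I approach above it.

send_rows(plan="0.034 -0.024 0 0 0 0 0.085;0.068 -0.048 0 0 0 0 0.085;0.1 -0.072 0 0 0 0 0.085;0.134 -0.096 0 0 0 0 0.085;0.168 -0.12 0 0 0 0 0.085;0.202 -0.144 0 0 0 0 0.085;0.234 -0.168 0 0 0 0 0.085;0.268 -0.192 0 0 0 0 0.085;0.302 -0.216 0 0 0 0 0.085;0.334 -0.24 0 0 0 0 0.085")

```text
clock: 0.93
position: [0.4554, -0.2285, 0.2313]
tool_rot: [-3.142, -0.0, 0.387]
force: [0.1, -0.1, 0.2]
grip_width: 0.0851
finger_force: 0.0
```

send_rows(plan="0.034 -0.024 0 0 0 -7 0.085;0.068 -0.048 0 0 0 -14 0.085;0.1 -0.072 0 0 0 -21 0.085;0.134 -0.096 0 0 0 -28 0.085;0.168 -0.12 0 0 0 -35 0.085;0.202 -0.144 0 0 0 -42 0.085;0.234 -0.168 0 0 0 -49 0.085;0.25 -0.18 0 0 0 -56 0.085;0.252 -0.18 0 0 0 -63 0.085;0.252 -0.18 0 0 0 -70 0.085")

```text
clock: 1.77
position: [0.6204, 0.0331, 0.2306]
tool_rot: [-3.141, -0.001, 1.617]
force: [-0.7, -0.7, 0.3]
grip_width: 0.085
finger_force: 0.0
```

```bash
python3 - <<'E'
from h import *
o=observe();print({k:o[k] for k in('clock','qpos','position','tool_rot','force')})
E
```

```text
{'clock': 1.7667, 'qpos': array([ 0.17939699,  0.55403509, -0.4895478 ,  1.59237045,  0.2851886 ,
        1.06769369, -0.34039705]), 'position': array([0.62035128, 0.03312832, 0.23061573]), 'tool_rot': array([-3.14079930e+00, -8.07030607e-04,  1.61701687e+00]), 'force': array([-0.7206843 , -0.71330935,  0.26713193])}
```

send_rows(plan="0 0 0.01 0 0 -7 0.085;0 0 0.025 0 0 -14 0.085;0 0 0.04 0 0 -21 0.085;0 0 0.055 0 0 -28 0.085;0 0 0.07 0 0 -35 0.085;0 0 0.085 0 0 -42 0.085;0 0 0.1 0 0 -49 0.085;0 0 0.11 0 0 -56 0.085;0 0 0.11 0 0 -63 0.085;0 0 0.11 0 0 -70 0.085")

```text
clock: 2.6
position: [0.6195, 0.0311, 0.1202]
tool_rot: [-3.141, -0.002, 2.836]
force: [0.7, 0.0, 0.7]
grip_width: 0.0852
finger_force: 0.0
```

```bash
python3 - <<'E'
from h import *
o=observe();print({k:o[k] for k in('clock','qpos','position','tool_rot','force')})
f=imaging.grab_frame('wrist');print({k:v for k,v in f.items() if k!='color'})
T=np.array(f['tool_from_camera']);Rt=R.from_euler('xyz',o['tool_rot']).as_matrix()
for s,c in orange(f['color']):
    d=np.array([c[0]-f['cx'],c[1]-f['cy']]);r=np.hypot(*d);a=r/f['fx']
    dc=np.array([*(np.sin(a)*d/r),np.cos(a)]);dw=Rt@T[:3,:3]@dc;e=o['position']+Rt@T[:3,3]
    print(s,c,e+dw*(.07-e[2])/dw[2])
save(f['color'],'w1.png')
E
```

```text
{'clock': 2.6, 'qpos': array([ 0.32481685,  0.74385816, -0.72348101,  1.67722155,  0.58300397,
        0.95001057,  0.64682581]), 'position': array([0.61947933, 0.03108087, 0.12022927]), 'tool_rot': array([-3.14112175e+00, -1.69355110e-03,  2.83627405e+00]), 'force': array([0.68987385, 0.0164511 , 0.66384388])}
{'fx': 297.3186396354542, 'fy': 297.3186396354542, 'cx': 255.29171690574725, 'cy': 193.29208757312293, 'tool_from_camera': array([[ 1.27979195e-03, -9.56320674e-01, -2.92316832e-01,
         7.52266088e-02],
       [ 9.99999012e-01,  1.05406787e-03,  9.29689155e-04,
         4.06087271e-04],
       [-5.80959179e-04, -2.92317734e-01,  9.56321078e-01,
        -1.42637857e-01],
       [ 0.00000000e+00,  0.00000000e+00,  0.00000000e+00,
         1.00000000e+00]])}
[ 224  170   72   76 2543] [258.52772316 212.91270153] [0.61829441 0.03442346 0.07      ]
[259 170   1   1   1] [259. 170.] [0.58937135 0.04372771 0.07      ]
[255 174   1   1   1] [255. 174.] [0.59118195 0.04037524 0.07      ]
```

View pics/w1.png

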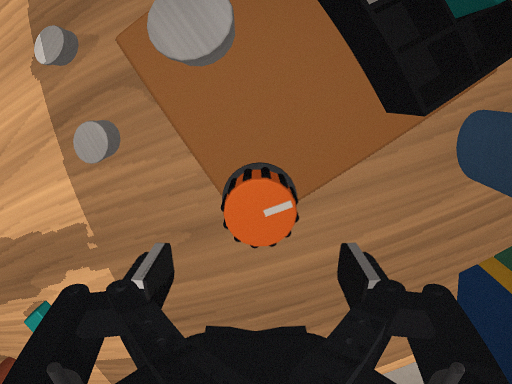

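The wrist view shows the knob top centred at about (260,212) px, with clear space around it for the fingers. Turning clockwise lowers q7, so I pre-wind the wrist further counter-clockwise first.

send_rows(plan="0 0 0 0 0 -7 0.085;0 0 0 0 0 -14 0.085;0 0 0 0 0 -21 0.085;0 0 0 0 0 -28 0.085;0 0 0 0 0 -35 0.085;0 0 0 0 0 -42 0.085;0 0 0 0 0 -49 0.085;0 0 0 0 0 -56 0.085;0 0 0 0 0 -63 0.085;0 0 0 0 0 -70 0.085")

```text
clock: 3.48
position: [0.6199, 0.0311, 0.1211]
tool_rot: [3.141, -0.0, -2.229]
force: [0.3, -0.2, 0.3]
grip_width: 0.0851
finger_force: 0.0
```

```bash
cat > w.py <<'E'
from h import *
o=observe();print({k:o[k].round(4) for k in('qpos','position','tool_rot','force','moment')},o['clock'])
f=imaging.grab_frame('wrist')
T=np.array(f['tool_from_camera']);Rt=R.from_euler('xyz',o['tool_rot']).as_matrix()
for s,c in orange(f['color'])[:1]:
    for c in (c,s[:2]+s[2:4]/2):
        d=np.array([c[0]-f['cx'],c[1]-f['cy']]);r=np.hypot(*d);a=r/f['fx']
        dc=np.array([*(np.sin(a)*d/r),np.cos(a)]);dw=Rt@T[:3,:3]@dc;e=o['position']+Rt@T[:3,3]
        p=e+dw*(.07-e[2])/dw[2]
        print(s,c,p,'tool',Rt.T@(p-o['position']))
E
python3 w.py
```

```text
{'qpos': array([ 0.4681,  0.8445, -0.9881,  1.6691,  0.7882,  1.0767,  1.7173]), 'position': array([0.6199, 0.0311, 0.1211]), 'tool_rot': array([ 3.1413e+00, -4.0000e-04, -2.2285e+00]), 'force': array([ 0.2887, -0.2396,  0.3108]), 'moment': array([ 0.017 ,  0.0048, -0.0013])} 3.4833
[ 223  175   72   74 2579] [257.21713843 215.19077162] [0.61865565 0.03321875 0.07      ] tool [-0.00095403  0.00229448  0.05112284]
[ 223  175   72   74 2579] [259. 212.] [0.6162229  0.03208552 0.07      ] tool [0.00143001 0.00352689 0.05112402]
```

send_rows(plan="0 0.002 0.015 0 0 0 0.085;0 0.0025 0.03 0 0 0 0.085;0 0.0025 0.045 0 0 0 0.085;0 0.0025 0.06 0 0 0 0.085;0 0.0025 0.07 0 0 0 0.085;0 0.0025 0.078 0 0 0 0.085;0 0.0025 0.082 0 0 0 0.085;0 0.0025 0.082 0 0 0 0.085;0 0.0025 0.082 0 0 0 0.085")

```text
clock: 4.28
position: [0.6182, 0.0329, 0.0395]
tool_rot: [-3.142, 0.0, -2.231]
force: [-0.9, -0.1, 0.5]
grip_width: 0.0852
finger_force: 0.0
```

```bash
python3 w.py
```

```text
{'qpos': array([ 0.4252,  0.9418, -0.9111,  1.7088,  0.8929,  0.9617,  1.6397]), 'position': array([0.6182, 0.0329, 0.0395]), 'tool_rot': array([-3.1415e+00,  3.0000e-04, -2.2314e+00]), 'force': array([-0.8689, -0.1213,  0.4797]), 'moment': array([ 0.0455, -0.0031,  0.0026])} 4.2833
[ 199  209  112  115 6642] [253.66741945 272.60102379] [0.61592251 0.03030698 0.07      ] tool [ 0.00341616  0.0002585  -0.03046514]
[ 199  209  112  115 6642] [255.  266.5] [0.61350797 0.02815346 0.07      ] tool [ 0.00659819  0.00084354 -0.03046614]
```

send_rows(plan="0 0.0005 0 0 0 0 0.06;0 0.0005 0 0 0 0 0.055;0 0.0005 0 0 0 0 0.052;0 0.0005 0 0 0 0 0.048;0 0.0005 0 0 0 0 0.046;0 0.0005 0 0 0 0 0.046;0 0.0005 0 0 0 0 0.046;0 0.0005 0 0 0 0 0.046", grip_force=25)

```text
clock: 5.0
position: [0.6183, 0.0327, 0.0398]
tool_rot: [-3.14, 0.001, -2.232]
force: [3.0, -3.1, 5.2]
grip_width: 0.051
finger_force: 26.9
```

```bash
cat > s.py <<'E'
from h import *
o=observe();print({k:o[k].round(3) for k in('qpos','position','tool_rot','force','moment')},o['clock'],o['grip_width'],o['finger_force'])
E
python3 s.py
```

```text
{'qpos': array([ 0.425,  0.941, -0.911,  1.709,  0.894,  0.961,  1.639]), 'position': array([0.618, 0.033, 0.04 ]), 'tool_rot': array([-3.140e+00,  1.000e-03, -2.232e+00]), 'force': array([ 3.002, -3.099,  5.226]), 'moment': array([-0.57 , -0.543,  0.069])} 5.0 0.05095933254954845 26.850351691246033
```

The pads pressed the knob down as they closed. I raise in small steps and watch the force, which also shows the gap.

send_rows(plan="0 0 -0.0005 0 0 0 0.046;0 0 -0.0005 0 0 0 0.046;0 0 -0.0005 0 0 0 0.046")

```text
clock: 5.25
position: [0.6183, 0.0327, 0.0401]
tool_rot: [-3.141, 0.0, -2.232]
force: [4.6, -3.2, 4.2]
grip_width: 0.0512
finger_force: 26.9
```

send_rows(plan="0 0 -0.0005 0 0 0 0.046;0 0 -0.0005 0 0 0 0.046;0 0 -0.0005 0 0 0 0.046")

```text
clock: 5.5
position: [0.6181, 0.0326, 0.0402]
tool_rot: [-3.141, 0.0, -2.232]
force: [5.3, -2.6, -2.1]
grip_width: 0.0512
finger_force: 28.0
```

send_rows(plan="0 0 -0.0005 0 0 0 0.046;0 0 -0.0005 0 0 0 0.046;0 0 -0.0005 0 0 0 0.046")

```text
clock: 5.75
position: [0.6176, 0.0324, 0.0403]
tool_rot: [-3.142, -0.001, -2.232]
force: [3.7, -2.7, -7.8]
grip_width: 0.0517
finger_force: 28.2
```

send_rows(plan="0 0 -0.0005 0 0 0 0.046;0 0 -0.0005 0 0 0 0.046;0 0 -0.0005 0 0 0 0.046")

```text
clock: 6.0
position: [0.6174, 0.0324, 0.0406]
tool_rot: [3.141, -0.001, -2.232]
force: [3.9, -3.1, -12.4]
grip_width: 0.0516
finger_force: 28.1
```

send_rows(plan="0 0 0.0005 0 0 0 0.046;0 0 0.0011 0 0 0 0.046;0 0 0.0011 0 0 0 0.046;0 0 0.0011 0 0 0 0.046")

```text
clock: 6.33
position: [0.6174, 0.0324, 0.0402]
tool_rot: [-3.141, -0.001, -2.232]
force: [0.6, -6.4, -0.2]
grip_width: 0.0513
finger_force: 29.3
```

send_rows(plan="0 0 0 0 0 5 0.046;0 0 0 0 0 10 0.046;0 0 0 0 0 15 0.046;0 0 0 0 0 15 0.046")

```text
clock: 6.67
position: [0.6171, 0.0328, 0.0402]
tool_rot: [-3.142, -0.001, -2.497]
force: [-3.3, -3.7, -0.8]
grip_width: 0.0514
finger_force: 29.0
```

send_rows(plan="0 0 0 0 0 5 0.046;0 0 0 0 0 10 0.046;0 0 0 0 0 15 0.046;0 0 0 0 0 15 0.046")

```text
clock: 7.0
position: [0.6168, 0.0333, 0.0402]
tool_rot: [3.141, -0.001, -2.757]
force: [-4.4, -2.5, 0.2]
grip_width: 0.0513
finger_force: 29.2
```

send_rows(plan="0 0 0 0 0 5 0.046;0 0 0 0 0 10 0.046;0 0 0 0 0 15 0.046;0 0 0 0 0 15 0.046")

```text
clock: 7.33
position: [0.6167, 0.0338, 0.0401]
tool_rot: [3.141, -0.001, -3.018]
force: [-6.7, 0.4, -0.1]
grip_width: 0.0513
finger_force: 29.2
```

send_rows(plan="0.0004 0 0 0 0 5 0.046;0.0006 0 0 0 0 10 0.046;0.0006 0 0 0 0 15 0.046;0.0006 0 0 0 0 15 0.046")

```text
clock: 7.67
position: [0.6167, 0.0343, 0.0402]
tool_rot: [3.14, -0.001, 3.005]
force: [-2.0, 4.5, -2.1]
grip_width: 0.0515
finger_force: 28.8
```

send_rows(plan="0 0 0 0 0 5 0.046;0 0 0 0 0 10 0.046;0 0 0 0 0 15 0.046;0 0 0 0 0 15 0.046")

```text
clock: 8.0
position: [0.6168, 0.0348, 0.0402]
tool_rot: [3.14, -0.001, 2.744]
force: [-1.3, 7.5, -3.0]
grip_width: 0.051
finger_force: 28.9
```

send_rows(plan="0 0 0 0 0 5 0.046;0 0 0 0 0 10 0.046;0 0 0 0 0 15 0.046;0 0 0 0 0 15 0.046")

```text
clock: 8.33
position: [0.6169, 0.035, 0.0403]
tool_rot: [3.14, -0.001, 2.483]
force: [-1.0, 7.8, -4.5]
grip_width: 0.0514
finger_force: 28.8
```

```bash
python3 s.py;python3 - <<'E'
from h import *
t=imaging.grab_frame('top')['color'];s=imaging.grab_frame('scene')['color']
save(np.hstack([cv2.resize(t[130:250,140:300],(400,300)),cv2.resize(s[150:270,220:380],(400,300))]),'mid.png')
E
```

```text
{'qpos': array([ 0.236,  0.823, -0.587,  1.722,  0.609,  0.785,  0.266]), 'position': array([0.617, 0.035, 0.04 ]), 'tool_rot': array([ 3.140e+00, -1.000e-03,  2.483e+00]), 'force': array([-1.013,  7.821, -4.45 ]), 'moment': array([ 1.626,  0.051, -0.077])} 8.3333 0.05144295767272506 28.838039338588715
```

View pics/mid.png

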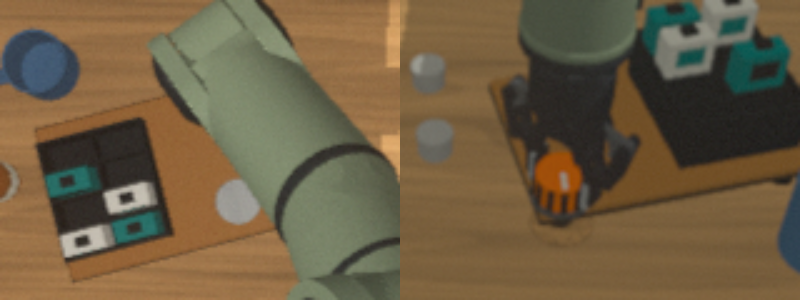

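The scene view shows the fingers on the knob, with the pointer rotated a quarter turn clockwise. I relieve the side and vertical load, then continue.

send_rows(plan="0.0006 0.0006 0.0003 0 0 0 0.046;0.0006 0.0006 0.0003 0 0 0 0.046;0.0006 0.0006 0.0003 0 0 0 0.046")

```text
clock: 8.68
position: [0.617, 0.035, 0.0401]
tool_rot: [3.14, -0.001, 2.486]
force: [-1.8, 5.8, 0.6]
grip_width: 0.0511
finger_force: 29.4
```

send_rows(plan="0 0 0 0 0 5 0.046;0 0 0 0 0 10 0.046;0 0 0 0 0 15 0.046;0 0 0 0 0 15 0.046")

```text
clock: 9.02
position: [0.6173, 0.0354, 0.0402]
tool_rot: [3.14, -0.001, 2.218]
force: [2.1, 6.6, -1.0]
grip_width: 0.0513
finger_force: 29.1
```

send_rows(plan="0 0 0 0 0 5 0.046;0 0 0 0 0 10 0.046;0 0 0 0 0 15 0.046;0 0 0 0 0 15 0.046")

```text
clock: 9.35
position: [0.6175, 0.0353, 0.0402]
tool_rot: [3.14, -0.001, 1.956]
force: [3.0, 7.5, -0.8]
grip_width: 0.0511
finger_force: 29.0
```

send_rows(plan="0 0 0 0 0 5 0.046;0 0 0 0 0 10 0.046;0 0 0 0 0 15 0.046;0 0 0 0 0 15 0.046")

```text
clock: 9.68
position: [0.6178, 0.035, 0.0402]
tool_rot: [3.14, -0.001, 1.694]
force: [5.2, 5.0, -2.3]
grip_width: 0.051
finger_force: 29.0
```

send_rows(plan="0 0 0 0 0 5 0.046;0 0 0 0 0 10 0.046;0 0 0 0 0 15 0.046;0 0 0 0 0 15 0.046")

```text
clock: 10.02
position: [0.6179, 0.0346, 0.0402]
tool_rot: [3.14, -0.001, 1.432]
force: [5.2, 3.1, -2.1]
grip_width: 0.0514
finger_force: 29.0
```

send_rows(plan="0 0 0 0 0 5 0.046;0 0 0 0 0 10 0.046;0 0 0 0 0 15 0.046;0 0 0 0 0 15 0.046")

```text
clock: 10.35
position: [0.6181, 0.0342, 0.0403]
tool_rot: [3.14, -0.001, 1.17]
force: [7.1, 1.5, -2.0]
grip_width: 0.0508
finger_force: 29.1
```

send_rows(plan="0 0 0 0 0 5 0.046;0 0 0 0 0 10 0.046;0 0 0 0 0 15 0.046;0 0 0 0 0 15 0.046")

```text
clock: 10.68
position: [0.6185, 0.0339, 0.0404]
tool_rot: [3.139, -0.002, 0.908]
force: [7.4, 0.7, -0.2]
grip_width: 0.0509
finger_force: 29.2
```

```bash
python3 - <<'E'
from h import *
s=imaging.grab_frame('scene')['color'];print(observe()['force'],observe()['qpos'])
save(cv2.resize(s[180:260,230:340],(770,560),interpolation=cv2.INTER_CUBIC),'mid2.png')
E
```

```text
[ 7.49417936  0.98841723 -0.47598618] [-0.01796776  0.76095636 -0.19678647  1.7352229   0.22109122  0.66414508
 -0.99453589]
```

View pics/mid2.png

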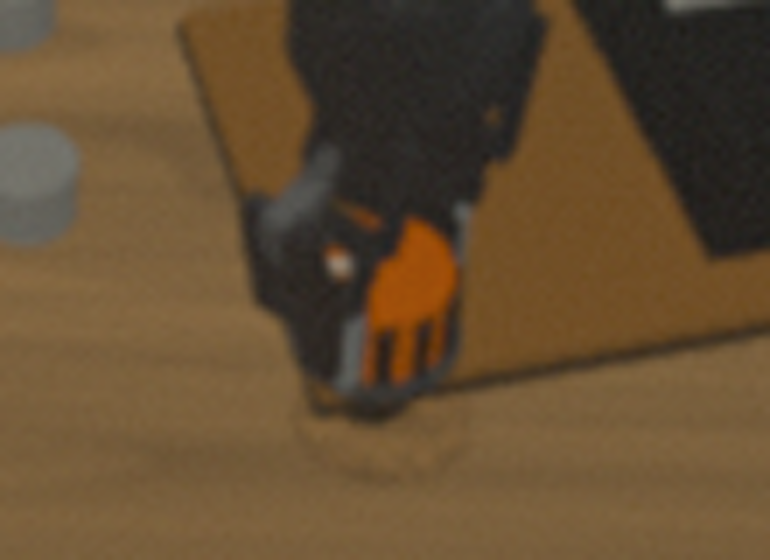

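The foot, the dark disc at (370,400), is now visible low over the coaster. The force may be starting to rise.

send_rows(plan="0 0 0 0 0 5 0.046;0 0 0 0 0 10 0.046;0 0 0 0 0 10 0.046;0 0 0 0 0 10 0.046")

```text
clock: 11.07
position: [0.6186, 0.0336, 0.0405]
tool_rot: [3.139, -0.002, 0.739]
force: [8.0, -1.1, 0.8]
grip_width: 0.051
finger_force: 29.3
```

send_rows(plan="0 0 0 0 0 5 0.046;0 0 0 0 0 10 0.046;0 0 0 0 0 10 0.046;0 0 0 0 0 10 0.046")

```text
clock: 11.4
position: [0.6188, 0.0333, 0.0406]
tool_rot: [3.139, -0.003, 0.564]
force: [8.6, -2.3, 1.8]
grip_width: 0.0507
finger_force: 29.4
```

The force climbs steadily from about yaw 1.2, which is where the foot touched. That is roughly 0.65 rad of winding, near the middle of the window, so I release and check.

send_rows(plan="0 0 0 0 0 0 0.06;0 0 0 0 0 0 0.07;0 0 0 0 0 0 0.085;0 0 0 0 0 0 0.085;0 0 0 0 0 0 0.085;0 0 -0.02 0 0 0 0.085;0 0 -0.045 0 0 0 0.085;0 0 -0.06 0 0 0 0.085;0 0 -0.06 0 0 0 0.085")

```text
clock: 12.15
position: [0.6185, 0.0339, 0.103]
tool_rot: [3.14, -0.004, 0.562]
force: [0.1, 0.6, -0.2]
grip_width: 0.0847
finger_force: 0.0
```

send_rows(plan="0 0 0 0 0 0 0.05;0 0 0 0 0 0 0;0 0 0 0 0 0 0;0 0 0 0 0 0 0;0 0 0 0 0 0 0;0 0 0 0 0 0 0;0 0 0.015 0 0 0 0;0 0 0.022 0 0 0 0;0 0 0.026 0 0 0 0;0 0 0.026 0 0 0 0")

```text
clock: 12.98
position: [0.6164, 0.0337, 0.0729]
tool_rot: [-3.141, 0.002, 0.561]
force: [0.2, 0.2, -1.0]
grip_width: -0.0002
finger_force: 0.0
```

```bash
python3 w.py
```

```text
{'qpos': array([-0.0743,  0.7079, -0.113 ,  1.7306,  0.1124,  0.7111, -1.2551]), 'position': array([0.6164, 0.0337, 0.0729]), 'tool_rot': array([-3.1409e+00,  1.5000e-03,  5.6140e-01]), 'force': array([ 0.1558,  0.1929, -1.0339]), 'moment': array([-0.004 , -0.0208,  0.0379])} 12.9833
[213 207  49  63 767] [229.96740548 233.14211213] [0.6150211 0.0499359 0.07     ] tool [ 0.00747245 -0.01442953  0.00289985]
[213 207  49  63 767] [237.5 238.5] [0.61446514 0.04486506 0.07      ] tool [ 0.0043023  -0.01043294  0.00290176]
```

send_rows(plan="0 0 0.001 0 0 0 0;0 0 0.001 0 0 0 0;0 0 0.001 0 0 0 0")

```text
clock: 13.28
position: [0.6171, 0.0338, 0.0732]
tool_rot: [3.141, -0.0, 0.561]
force: [0.8, 0.0, -0.1]
grip_width: -0.0005
finger_force: 0.0
```

send_rows(plan="0 0 0.001 0 0 0 0;0 0 0.001 0 0 0 0;0 0 0.001 0 0 0 0")

```text
clock: 13.53
position: [0.617, 0.0338, 0.072]
tool_rot: [-3.142, -0.0, 0.561]
force: [0.4, 0.6, -0.7]
grip_width: -0.0001
finger_force: 0.0
```

send_rows(plan="0 0 0.0005 0 0 0 0;0 0 0.0005 0 0 0 0;0 0 0.0005 0 0 0 0")

```text
clock: 13.78
position: [0.617, 0.0338, 0.0714]
tool_rot: [-3.142, -0.0, 0.561]
force: [0.5, 0.0, 0.0]
grip_width: 0.0002
finger_force: 0.3
```

send_rows(plan="0 0 0.0005 0 0 0 0;0 0 0.0005 0 0 0 0;0 0 0.0005 0 0 0 0")

```text
clock: 14.03
position: [0.6171, 0.0338, 0.0711]
tool_rot: [3.141, -0.0, 0.561]
force: [-1.5, -0.3, 4.2]
grip_width: 0.0002
finger_force: 2.4
```

send_rows(plan="0 0 0.0005 0 0 0 0;0 0 0.0005 0 0 0 0;0 0 0.0005 0 0 0 0")

```text
clock: 14.28
position: [0.6171, 0.0338, 0.071]
tool_rot: [3.141, -0.0, 0.561]
force: [-3.2, -0.8, 11.5]
grip_width: -0.0002
finger_force: 6.0
```

The knob is firmly supported. I press a little more to find the load where the stand starts to rock, which tells the preload.

```bash
python3 s.py
```

```text
{'qpos': array([-0.075,  0.711, -0.112,  1.731,  0.113,  0.706, -1.256]), 'position': array([0.617, 0.034, 0.071]), 'tool_rot': array([ 3.141, -0.   ,  0.561]), 'force': array([-3.176, -0.821, 11.53 ]), 'moment': array([-0.12 ,  0.797, -0.001])} 14.2833 -0.00015149828888585547 6.02929066051729
```

send_rows(plan="0 0 0.0003 0 0 0 0;0 0 0.0003 0 0 0 0;0 0 0.0003 0 0 0 0;0 0 0.0003 0 0 0 0;0 0 0.0003 0 0 0 0")

```text
clock: 14.7
position: [0.6172, 0.0337, 0.0709]
tool_rot: [3.141, -0.0, 0.561]
force: [-3.5, -1.1, 15.0]
grip_width: 0.0001
finger_force: 7.3
```

send_rows(plan="0 0 0.0005 0 0 0 0;0 0 0.0005 0 0 0 0;0 0 0.0005 0 0 0 0;0 0 0.0005 0 0 0 0;0 0 0.0005 0 0 0 0")

```text
clock: 15.12
position: [0.6173, 0.0337, 0.0705]
tool_rot: [3.141, -0.001, 0.561]
force: [-4.1, -1.2, 16.6]
grip_width: -0.0003
finger_force: 8.5
```

send_rows(plan="0 0 0.0005 0 0 0 0;0 0 0.0005 0 0 0 0;0 0 0.0005 0 0 0 0;0 0 0.0005 0 0 0 0;0 0 0.0005 0 0 0 0")

```text
clock: 15.53
position: [0.6175, 0.0336, 0.0702]
tool_rot: [3.141, -0.001, 0.561]
force: [-4.0, -2.1, 18.6]
grip_width: -0.0001
finger_force: 9.5
```

send_rows(plan="0 0 -0.001 0 0 0 0;0 0 -0.001 0 0 0 0;0 0 -0.001 0 0 0 0;0 0 -0.001 0 0 0 0;0 0 -0.001 0 0 0 0")

```text
clock: 15.95
position: [0.6172, 0.0337, 0.0709]
tool_rot: [3.141, -0.001, 0.561]
force: [-3.6, -0.1, 14.8]
grip_width: -0.0002
finger_force: 7.3
```

Rocking starts only at about 14 N, with a slope of about 5 N/mm after that. So the preload is about 11 N, close to the upper limit, and the foot touched earlier than I judged. I regrip and back off about 0.6 rad, then test again.

send_rows(plan="0 0 -0.01 0 0 0 0;0 0 -0.03 0 0 0 0.03;0 0 -0.035 0 0 0 0.085;0 0 -0.035 0 0 0 0.085;0 0 -0.035 0 0 0 0.085;0 0 -0.035 0 0 0 0.085;0 0 -0.035 0 0 0 0.085;0 0 -0.02 0 0 0 0.085;0 0 -0.005 0 0 0 0.085")

```text
clock: 16.7
position: [0.6172, 0.0338, 0.0748]
tool_rot: [3.141, -0.001, 0.561]
force: [0.6, -0.3, -0.5]
grip_width: 0.0852
finger_force: 0.0
```

send_rows(plan="0 0 0.01 0 0 0 0.085;0 0 0.02 0 0 0 0.085;0 0 0.025 0 0 0 0.085;0 0 0.025 0 0 0 0.06;0 0 0.025 0 0 0 0.052;0 0 0.025 0 0 0 0.046;0 0 0.025 0 0 0 0.046;0 0 0.025 0 0 0 0.046;0 0 0.025 0 0 0 0.046")

```text
clock: 17.45
position: [0.6177, 0.0334, 0.0509]
tool_rot: [3.14, -0.001, 0.561]
force: [2.1, -4.7, 7.6]
grip_width: 0.0514
finger_force: 26.8
```

send_rows(plan="0 0 0 0 0 -5 0.046;0 0 0 0 0 -10 0.046;0 0 0 0 0 -15 0.046;0 0 0 0 0 -20 0.046;0 0 0 0 0 -25 0.046;0 0 0 0 0 -30 0.046;0 0 0 0 0 -35 0.046;0 0 0 0 0 -35 0.046;0 0 0 0 0 -35 0.046")

```text
clock: 18.2
position: [0.6173, 0.0337, 0.0509]
tool_rot: [3.141, -0.001, 1.173]
force: [-0.6, -2.7, 9.1]
grip_width: 0.0507
finger_force: 27.1
```

send_rows(plan="0 0 0 0 0 0 0.06;0 0 0 0 0 0 0.07;0 0 0 0 0 0 0.085;0 0 0 0 0 0 0.085;0 0 -0.02 0 0 0 0.085;0 0 -0.04 0 0 0 0.085;0 0 -0.05 0 0 0 0;0 0 -0.05 0 0 0 0;0 0 -0.05 0 0 0 0;0 0 -0.05 0 0 0 0")

```text
clock: 19.03
position: [0.6165, 0.0337, 0.0993]
tool_rot: [-3.141, 0.0, 1.172]
force: [0.5, -0.5, -0.1]
grip_width: 0.0383
finger_force: 0.0
```

send_rows(plan="0 0 0 0 0 0 0;0 0 0 0 0 0 0;0 0 0.015 0 0 0 0;0 0 0.023 0 0 0 0;0 0 0.027 0 0 0 0;0 0 0.027 0 0 0 0;0 0 0.027 0 0 0 0")

```text
clock: 19.62
position: [0.6169, 0.0338, 0.073]
tool_rot: [-3.141, 0.0, 1.172]
force: [-0.4, 0.1, 0.5]
grip_width: -0.0001
finger_force: 0.0
```

send_rows(plan="0 0 0.001 0 0 0 0;0 0 0.0015 0 0 0 0;0 0 0.0015 0 0 0 0;0 0 0.0015 0 0 0 0")

```text
clock: 19.95
position: [0.6171, 0.0338, 0.0718]
tool_rot: [3.141, -0.0, 1.172]
force: [-0.6, 0.1, -0.1]
grip_width: -0.0001
finger_force: 0.0
```

send_rows(plan="0 0 0.0003 0 0 0 0;0 0 0.0003 0 0 0 0;0 0 0.0003 0 0 0 0;0 0 0.0003 0 0 0 0")

```text
clock: 20.28
position: [0.617, 0.0338, 0.0714]
tool_rot: [3.142, -0.0, 1.172]
force: [0.1, 0.0, 0.3]
grip_width: -0.0
finger_force: 0.0
```

send_rows(plan="0 0 0.0003 0 0 0 0;0 0 0.0003 0 0 0 0;0 0 0.0003 0 0 0 0;0 0 0.0003 0 0 0 0")

```text
clock: 20.62
position: [0.617, 0.0338, 0.0711]
tool_rot: [3.142, -0.0, 1.172]
force: [-1.3, -0.2, 2.5]
grip_width: -0.0002
finger_force: 1.8
```

send_rows(plan="0 0 0.0003 0 0 0 0;0 0 0.0003 0 0 0 0;0 0 0.0003 0 0 0 0;0 0 0.0003 0 0 0 0")

```text
clock: 20.95
position: [0.6171, 0.0338, 0.0711]
tool_rot: [3.141, -0.0, 1.172]
force: [-2.8, -0.5, 8.4]
grip_width: 0.0006
finger_force: 4.1
```

send_rows(plan="0 0 0.0003 0 0 0 0;0 0 0.0003 0 0 0 0;0 0 0.0003 0 0 0 0;0 0 0.0003 0 0 0 0")

```text
clock: 21.28
position: [0.6171, 0.0337, 0.0709]
tool_rot: [3.141, -0.0, 1.172]
force: [-3.4, -0.5, 10.8]
grip_width: -0.0
finger_force: 5.4
```

send_rows(plan="0 0 0.0004 0 0 0 0;0 0 0.0004 0 0 0 0;0 0 0.0004 0 0 0 0;0 0 0.0004 0 0 0 0")

```text
clock: 21.62
position: [0.6173, 0.0337, 0.0707]
tool_rot: [3.141, -0.0, 1.172]
force: [-3.1, 0.1, 13.1]
grip_width: 0.0002
finger_force: 6.3
```

send_rows(plan="0 0 0.0004 0 0 0 0;0 0 0.0004 0 0 0 0;0 0 0.0004 0 0 0 0;0 0 0.0004 0 0 0 0")

```text
clock: 21.95
position: [0.6174, 0.0337, 0.0704]
tool_rot: [3.141, -0.0, 1.172]
force: [-3.4, -2.0, 14.4]
grip_width: -0.0
finger_force: 7.1
```

Rocking now starts at about 10 N, so the preload is roughly 5 to 7.5 N of a possible 10 N. One small further back-off of 10° centres it.

send_rows(plan="0 0 -0.01 0 0 0 0;0 0 -0.03 0 0 0 0.03;0 0 -0.035 0 0 0 0.085;0 0 -0.035 0 0 0 0.085;0 0 -0.035 0 0 0 0.085;0 0 -0.035 0 0 0 0.085;0 0 -0.035 0 0 0 0.085;0 0 -0.02 0 0 0 0.085;0 0 -0.005 0 0 0 0.085")

```text
clock: 22.7
position: [0.6172, 0.0338, 0.0742]
tool_rot: [3.141, -0.0, 1.172]
force: [0.3, 0.0, -0.2]
grip_width: 0.0851
finger_force: 0.0
```

send_rows(plan="0 0 0.01 0 0 0 0.085;0 0 0.02 0 0 0 0.085;0 0 0.027 0 0 0 0.085;0 0 0.027 0 0 0 0.06;0 0 0.027 0 0 0 0.052;0 0 0.027 0 0 0 0.046;0 0 0.027 0 0 0 0.046;0 0 0.027 0 0 0 0.046;0 0 0.027 0 0 0 0.046")

```text
clock: 23.45
position: [0.6174, 0.0338, 0.0482]
tool_rot: [3.141, -0.001, 1.172]
force: [-0.7, -0.1, 6.3]
grip_width: 0.0513
finger_force: 26.4
```

send_rows(plan="0 0 0 0 0 -4 0.046;0 0 0 0 0 -8 0.046;0 0 0 0 0 -10 0.046;0 0 0 0 0 -10 0.046;0 0 0 0 0 -10 0.046")

```text
clock: 23.87
position: [0.6172, 0.0339, 0.0482]
tool_rot: [3.141, -0.0, 1.347]
force: [-2.8, -0.1, 7.8]
grip_width: 0.0511
finger_force: 26.8
```

send_rows(plan="0 0 0 0 0 0 0.06;0 0 0 0 0 0 0.07;0 0 0 0 0 0 0.085;0 0 0 0 0 0 0.085;0 0 -0.02 0 0 0 0.085;0 0 -0.05 0 0 0 0.085;0 0 -0.08 0 0 0 0.085;0 0 -0.11 0 0 0 0.085;0 0 -0.14 0 0 0 0.085;0 0 -0.15 0 0 0 0.085")

```text
clock: 24.7
position: [0.6184, 0.0341, 0.2019]
tool_rot: [3.137, -0.002, 1.347]
force: [-0.1, -0.0, -0.4]
grip_width: 0.0847
finger_force: 0.0
```

send_rows(plan="0 -0.03 0 0 0 0 0.085;0 -0.06 0 0 0 0 0.085;0 -0.09 0 0 0 0 0.085;0 -0.12 0 0 0 0 0.085;0 -0.14 0 0 0 0 0.085;0 -0.14 0 0 0 0 0.085;0 -0.14 0 0 0 0 0.085")

```text
clock: 25.28
position: [0.4802, 0.065, 0.1979]
tool_rot: [3.141, 0.0, 1.347]
force: [0.1, 0.8, 0.2]
grip_width: 0.0849
finger_force: 0.0
```

```bash
python3 s.py; python3 - <<'E'
from h import *
t=imaging.grab_frame('top')['color'];s=imaging.grab_frame('scene')['color']
for n in (t,s): print([(a.tolist(),b) for a,b in orange(n)])
save(np.hstack([cv2.resize(t[130:250,140:300],(400,300)),cv2.resize(s[150:270,220:380],(400,300))]),'end.png')
E
```

```text
{'qpos': array([ 0.079,  0.369, -0.423,  1.98 ,  0.202,  0.832, -0.68 ]), 'position': array([0.48 , 0.065, 0.198]), 'tool_rot': array([3.141, 0.   , 1.347]), 'force': array([0.129, 0.806, 0.163]), 'moment': array([ 0.011, -0.049, -0.033])} 25.2833 0.08490203784611171 0.0
[([228, 159, 16, 16, 125], array([234.608, 166.568]))]
[([275, 212, 19, 14, 176], array([285.18181818, 218.09659091])), ([133, 161, 15, 15, 52], array([139.59615385, 168.94230769])), ([122, 160, 11, 10, 22], array([126.36363636, 165.        ]))]
```

View pics/end.png

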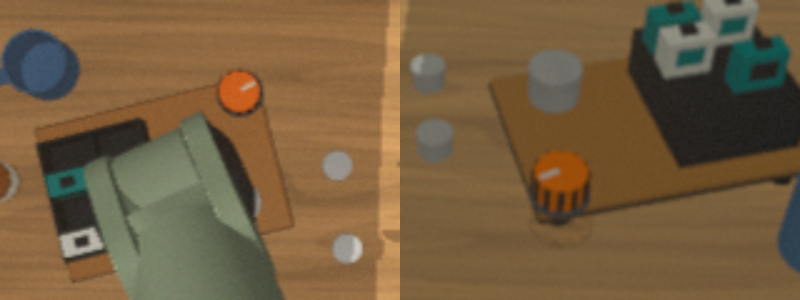

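The views show the stand and tin where they were. The knob pointer at (247,87) is about 155° clockwise from the start, and the gripper is clear. Handing in.

```bash
python3 -c "
from workcell import bot;print(bot.job_done())"
```

```text
the job is handed in; nothing more can be done
None
```

I screwed the foot down about 2.7 rad clockwise, overwinding slightly and backing off, and handed the job in at about 25 s without a verdict. In the last press test the knob held firm to about 10 N; a final 10° back-off toward mid-range was not re-tested. The stand and tin look unmoved.

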